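# Change the leather bench over from waxing to gluing

### The job

Change the bench over from waxing to gluing: slide the wax saucepan off the heating place onto the empty resting circle, then slide the glue pot into the middle of the heating place; keep both pots standing flat on the warming plate all the way, never lifting or tipping them. Collect all the finished brass plates from the press's catch tray into the tote for the gluing, in any order. At the end the saucepan stands wholly inside its circle and the glue pot well centred on the black disc; leave the tin, the jar and the pencil box alone.

Things in the scene. Friction and masses are not known exactly. Their poses are not given: they have to be found in the camera images.
- stove: Flat warming plate, a low steel slab 220 x 500 mm in plan, its smooth flat top (friction about 0.45) 45 mm above the bench. Fixed. Origin under its centre at bench height; its y axis runs along the long side; three marked places lie along it, 150 mm apart; a black control strip is on its -x side, towards the robot.
- hot_place: The heating place: a solid black disc of 140 mm diameter, flush in the warming plate's top, always the middle one of the three. Origin at its centre, on the top surface (z up). At the start the saucepan stands on it.
- free_rest: The resting place that is empty at the start: a thin black circle line, 150 mm outer and 144 mm inner diameter, on one end of the warming plate (either end). Origin at its centre, on the top surface (z up).
- pot_rest: The resting place that the glue pot occupies at the start: the same circle line, at the other end of the warming plate. Origin at its centre, on the top surface.
- wax_pan_mid (a point): Wax saucepan: aluminium, wide and low, 114 mm diameter; lid fixed on (118 mm diameter, its top 47 mm above the base); black handle 18 mm wide, 12 mm thick along the pan's -x to 161 mm from the centre, mid-line 34 mm above the base; upright black knob mid-lid, 26 mm diameter, 47 to 77 mm above the base. About 0.65 kg. The point: on the centre line, 38.5 mm above the base (half-way up), z up.
- glue_pot_mid (a point): Glue pot: aluminium, narrower and taller, no long handle (two small wire lugs), 100 mm diameter; lid fixed on (104 mm diameter, its top 57 mm above the base); upright black knob mid-lid, 26 mm diameter, 57 to 87 mm above the base. About 0.6 kg. The point: on the centre line, 43.5 mm above the base (half-way up), z up.
- tray_floor (a point): Centre of the floor of the catch tray of a small green bench press: an open steel tray, 170 mm (x) x 220 mm (y) outside, walls 4 mm thick and 22 mm high above the bench, floor 4 mm above the bench. Fixed. The press's body, up to 220 mm high, begins 210 mm from this point along the tray's +x, with a thin sloping chute between them.
- tote_floor (a point): Centre of the floor of the tote: an open grey plastic box, 150 mm (x) x 200 mm (y) outside, walls 5 mm thick, rim 45 mm above the bench, floor 5 mm above the bench. Fixed. Empty at the start.
- thinner_tin_mid (a point): Thinner tin, a round can with a broad pale label and white cap, 90 mm diameter, 150 mm high; leave it alone. The point is half-way up on its axis.
- dye_jar_mid (a point): Small white dye jar, 56 mm diameter, 75 mm high; leave it alone. The point is half-way up on its axis.
- pencil_box_mid (a point): Clear plastic pencil box, 70 x 130 mm, 35 mm high, between the warming plate and the tote; leave it alone. The point is at its centre.
- clasp_1_mid (a point): Finished brass clasp plate, a straight bar 54 mm (its x) x 18 mm (its y) x 16 mm thick, about 90 g. The point is at its centre, 8 mm above its underside. It may be absent (None from the start).
- clasp_2_mid (a point): Finished brass clasp plate, a straight bar 54 mm (its x) x 18 mm (its y) x 16 mm thick, about 90 g. The point is at its centre, 8 mm above its underside. It may be absent (None from the start).
- clasp_3_mid (a point): Finished brass clasp plate, a straight bar 54 mm (its x) x 18 mm (its y) x 16 mm thick, about 90 g. The point is at its centre, 8 mm above its underside. It may be absent (None from the start).
- corner_1_mid (a point): Finished brass corner plate, L-shaped, 16 mm thick, about 90 g: a leg 18 mm wide (its y) along its x from -24 to +30 mm of the point, and a foot 14 mm wide (x +16 to +30 mm) reaching out to +30 mm in its y. The point is mid-width in the leg, 8 mm above the underside; grip the leg there. It may be absent (None from the start).
- corner_2_mid (a point): Finished brass corner plate, L-shaped, 16 mm thick, about 90 g: a leg 18 mm wide (its y) along its x from -24 to +30 mm of the point, and a foot 14 mm wide (x +16 to +30 mm) reaching out to +30 mm in its y. The point is mid-width in the leg, 8 mm above the underside; grip the leg there. It may be absent (None from the start).
- corner_3_mid (a point): Finished brass corner plate, L-shaped, 16 mm thick, about 90 g: a leg 18 mm wide (its y) along its x from -24 to +30 mm of the point, and a foot 14 mm wide (x +16 to +30 mm) reaching out to +30 mm in its y. The point is mid-width in the leg, 8 mm above the underside; grip the leg there. It may be absent (None from the start).
Mind the look-alikes: they are no part of the job. What is shaped like the part that bears glue_pot_mid but blue or orange is not meant.

How it is judged:
By the outcome, as a careful person would: the job done as asked, in the order asked, and still so for the second after the job is handed in, with the robot touching nothing.
Of clasp_1, clasp_2, clasp_3, corner_1, corner_2, corner_3 only 4 to 6 are there at a start; the rules pass over those that are not, and their reading is None.
At some moment in a run one of wax_pan, glue_pot may be knocked a few centimetres aside while the robot is not near it.
Once in a run the grip may slacken for a moment while it holds something.
It also fails if it takes over 210 s, if anything falls off the work surface, if the arm or the gripper's body presses on something with over 40 N, if the wrist force passes 120 N, or if a joint passes its speed limit or range.

### The arm

A 6-joint arm with a two-finger parallel gripper is mounted at the origin on the work surface. World frame = base frame: x ahead of the robot, y to its left, z up, the work surface at z = 0. Lengths are in m, angles in rad, forces in N, time in s.
With the tool pointing down it reaches from about 0.35 to 0.775 m from the base axis. Payload 5.5 kg.
Tool frame: the origin (TCP) lies between the finger pads; the fingertips stand 11 mm ahead of it and the grasp point (between the pads) lies 8 mm behind it (tips_ahead is the distance from the TCP to the fingertips, in m); z points along the fingers, y is the line along which they close (so a half turn about z gives the same grasp; the last joint's range is limited). The gripper opens to 85 mm and grips with 20 to 120 N. Pads are 22 mm wide; open, the fingers measure 114 mm over their backs; the gripper's body (76 mm by 85 mm) begins 54 mm behind the grasp point. The pads swing forward as they close: fully open they stand 13 mm farther back than shut.
Start: joints at [1.192, 0.313, 0.046, 1.304, 0, 1.431], TCP at [0.136, 0.559, 0.242] pointing down, gripper open.
Joint ranges: [-2.76, 2.76], [-0.86, 1.69], [-1.03, 1.26], [-2.2, 2.34], [-1.47, 1.5], [-3.14, 3.14]. Speed limits (rad/s): [2.57, 2.57, 3.14, 3.14, 3.14, 3.14].

### API

Orientations are given as a unit quaternion [w, x, y, z].
In Python, from workcell import * gives the robot as it stands. The module is installed in compiled form; this text tells all that it offers.
- The arm moves only by the tool jog_arm, never from a script. Its argument "moves" is a list of rows, each an object with "fingers": the closure, from 0 (fully open) to 1 (shut); "slide": the shift along the tool's x, y, z in mm, a list of three; "angular": the turn, a rotation vector about the tool's x, y, z in degrees, a list of three. A call has 1 to 10 rows; each row is the pose to reach, as a shift and turn from the pose commanded when the call began, along the tool's axes at that moment; what a row does not reach only later rows make up. A row lasts 1/12 s, in which the tool goes at most 41.7 mm and 7.16 degrees, less where a joint would pass 70% of its speed; a pose out of reach is approached as far as the arm can. A call with a gripper value outside its range is refused whole. The fingers move at their own pace and stop on an object; "squeeze" is the grip in N (left out, the last holds). Time passes only in rows, so rows that repeat a pose let the fingers close. It gives the time, the measured TCP pose, the force, the opening and the grip force at its end, in the units of the state.
- get_state(): the state, without advancing time (a new reading comes with each control period).
- read_camera(name): name is "side" or "top"; returns a dict with "color" (400x640x3 uint8, red, green, blue), "fovy" (degrees; the focal length in pixels is half the picture's height over the tangent of half this angle, whatever the lens; pixels are square), "cx", "cy" (the principal point, pixels), "D" ([k1, k2, p1, p2, k3] as OpenCV has them; the pictures are not rectified), "world_from_camera" (4x4, takes a point from camera to world coordinates). Camera axes: x right, y down, z forward; pixel columns grow to the right and rows downward; lengths in m; the calibration is good to about 2 mm. A picture is of the moment at which its call begins. There is no depth.
- hand_in(): hands the job in; it is judged then, once.
Trained networks look in a picture, given as the dict that the camera call returned (one of the last four; its "shot" number tells which), for a name from the list of things; names that differ only in an ending like _2 or _b are one class to them, and where a whole thing is asked for, a point or a joint stands for the part that bears it (a point fixed in the world has none). Each returns a list of dicts, best first, with "p" (0 to 1); they miss things now and then, are a little off and sometimes report something else, mostly with a low value. They report only what shows in the picture. A call takes as long as a camera call. They do not tell look-alikes from the thing itself.
- look_for(target, picture): "point" ([column, row] in pixels, amid what is visible of it).
- tip_of(target, picture): "point" ([column, row] in pixels: a listed point, or the origin of a listed thing).
The state is a dict: "clock": time; "joint_pos": joint angles; "qvel": joint speeds; "tau": joint torques, N m; "tcp_pos": TCP position; "orientation": TCP orientation; "wrist_force": force on the tool from outside, world axes, zero at the start; "ft_torque": the same for the moment, N m; "finger_gap": finger opening in m; "grip_force": force on a finger pad.
Only numpy, scipy, OpenCV 4.12 (cv2) and the standard library are available. Lean on these libraries where they do the work, as an engineer would, in place of code of your own. Each camera call takes 0.05 s, during which the arm holds its last target. There are 200 camera calls.

## Working session

There is one attempt and no reset: what is moved stays moved. The work goes in short steps, Python scripts to look and compute and a tool call to move; the robot and the scene stay as the last step left them, time stands still between calls to the robot, and variables do not carry over. Pictures are saved under pics/ and viewed, at most 14 in all, crops included, and the job is handed in when it is done.

Besides the shell and the picture viewer there is one more tool, called in YAML: its name, and indented under it one key for each argument. jog_arm: Moves the arm, as the interface text tells. Its arguments: {"type":"object","properties":{"moves":{"type":"array","items":{"type":"object","properties":{"fingers":{"type":"number"},"slide":{"type":"array","items":{"type":"number"}},"angular":{"type":"array","items":{"type":"number"}}}}},"squeeze":{"type":"number"}},"required":["moves"]}

```bash
mkdir -p pics; cat > h.py <<'E'
from workcell import *
import numpy as np, cv2
from scipy.spatial.transform import Rotation as R
def K(p):
    f=200/np.tan(np.radians(p["fovy"])/2); return np.array([[f,0,p["cx"]],[0,f,p["cy"]],[0,0,1.]])
def ray(p,px):
    u=cv2.undistortPoints(np.array([[px]],float),K(p),np.array(p["D"],float))[0,0]
    T=np.array(p["world_from_camera"]); return T[:3,3],T[:3,:3]@np.array([u[0],u[1],1])
def at(p,px,z):
    o,d=ray(p,px); return o+d*(z-o[2])/d[2]
def tri(p,a,q,b):
    o1,d1=ray(p,a);o2,d2=ray(q,b)
    s=np.linalg.lstsq(np.c_[d1,-d2],o2-o1,rcond=None)[0]
    A=o1+s[0]*d1;B=o2+s[1]*d2; return (A+B)/2,np.linalg.norm(A-B)
def proj(p,X):
    T=np.linalg.inv(np.array(p["world_from_camera"]))
    return cv2.projectPoints(np.array(X,float).reshape(-1,1,3),cv2.Rodrigues(T[:3,:3])[0],T[:3,3],K(p),np.array(p["D"],float))[0][:,0]
def save(p,n): cv2.imwrite("pics/"+n,p["color"][:,:,::-1])
def tool(dx):  # world shift (m) -> tool mm
    s=get_state(); w,x,y,z=s["orientation"]
    return np.round(R.from_quat([x,y,z,w]).inv().apply(dx)*1000,1)
E
python3 - <<'E'
from h import *
np.set_printoptions(precision=4,suppress=True)
t=read_camera("top");s=read_camera("side")
save(t,"t0.png");save(s,"s0.png")
st=get_state();print(st["clock"],st["tcp_pos"],st["orientation"],st["finger_gap"])
Z=dict(hot_place=.045,free_rest=.045,pot_rest=.045,wax_pan_mid=.0835,glue_pot_mid=.0885,tray_floor=.004,tote_floor=.005,thinner_tin_mid=.075,dye_jar_mid=.0375,pencil_box_mid=.0175,clasp_1_mid=.012,corner_1_mid=.012,stove=0)
for p,n in((t,"top"),(s,"side")):
    print(n,np.array(p["world_from_camera"])[:3,3])
    for k,z in Z.items():
        for r in tip_of(k,p)[:6]:
            if r["p"]>.2: print(k,np.round(r["point"]),round(r["p"],2),at(p,r["point"],z))
E
```

```text
0.1 [0.1359 0.5583 0.2415] [-0.0002  0.1191  0.9929 -0.0008] 0.0856180796091785
top [0.4334 0.0723 1.049 ]
wax_pan_mid [272. 189.] 0.88 [0.5444 0.2253 0.0835]
glue_pot_mid [255. 300.] 0.86 [0.2528 0.2702 0.0885]
glue_pot_mid [178. 280.] 0.78 [0.3062 0.4758 0.0885]
glue_pot_mid [318. 265.] 0.63 [0.3413 0.1047 0.0885]
tray_floor [431. 171.] 0.9 [ 0.5971 -0.2274  0.004 ]
tote_floor [451. 245.] 0.87 [ 0.3813 -0.2728  0.005 ]
tote_floor [382. 248.] 0.21 [ 0.3759 -0.0788  0.005 ]
thinner_tin_mid [237. 125.] 0.81 [0.726  0.3211 0.075 ]
dye_jar_mid [335.  99.] 0.59 [0.8071 0.0462 0.0375]
pencil_box_mid [381. 247.] 0.84 [ 0.3809 -0.0724  0.0175]
clasp_1_mid [429. 154.] 0.53 [ 0.6432 -0.2206  0.012 ]
corner_1_mid [448. 156.] 0.48 [ 0.6386 -0.2736  0.012 ]
stove [224. 221.] 0.52 [0.4646 0.3797 0.    ]
side [ 0.0672 -0.4327  0.9086]
hot_place [289. 173.] 0.78 [0.5623 0.2261 0.045 ]
hot_place [312. 285.] 0.38 [ 0.3753 -0.084   0.045 ]
pot_rest [286. 165.] 0.69 [0.5774 0.2582 0.045 ]
pot_rest [389. 170.] 0.45 [0.7852 0.0457 0.045 ]
wax_pan_mid [284. 163.] 0.72 [0.5538 0.2365 0.0835]
glue_pot_mid [228. 159.] 0.92 [0.4449 0.3489 0.0885]
glue_pot_mid [166. 169.] 0.77 [0.2922 0.4326 0.0885]
glue_pot_mid [183. 220.] 0.63 [0.2372 0.2449 0.0885]
glue_pot_mid [256. 249.] 0.6 [0.3232 0.055  0.0885]
tray_floor [418. 273.] 0.6 [ 0.609 -0.218  0.004]
tote_floor [374. 349.] 0.59 [ 0.385  -0.2774  0.005 ]
thinner_tin_mid [314. 125.] 0.73 [0.7299 0.3103 0.075 ]
dye_jar_mid [392. 169.] 0.72 [0.8043 0.0468 0.0375]
dye_jar_mid [288. 174.] 0.22 [0.5603 0.231  0.0375]
pencil_box_mid [310. 284.] 0.69 [ 0.3828 -0.0686  0.0175]
clasp_1_mid [426. 262.] 0.72 [ 0.6444 -0.215   0.012 ]
clasp_1_mid [315. 286.] 0.58 [ 0.3898 -0.077   0.012 ]
corner_1_mid [446. 279.] 0.66 [ 0.6408 -0.2787  0.012 ]
stove [287. 185.] 0.75 [0.5519 0.2283 0.    ]
```

View pics/t0.png

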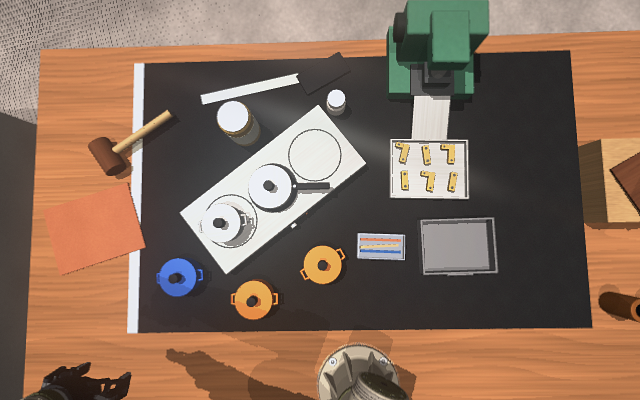

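View pics/s0.png

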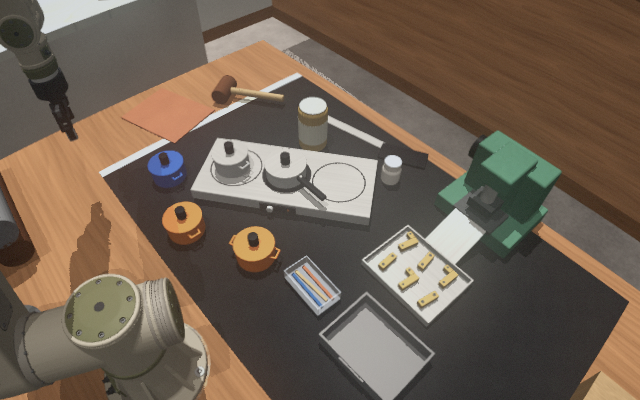

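The top view shows the silver saucepan at (270,186), with its handle towards the empty circle at (315,155). Candidates for the glue pot are silver (222,222), blue (178,278) and orange (252,300) and (322,265). The silver one fits, since it stands on the plate's resting circle and the blue and orange ones are ruled out. Six plates lie in the tray near (430,168).

```bash
python3 - <<'E'
import cv2
a=cv2.imread("pics/t0.png")
cv2.imwrite("pics/c1.png",cv2.resize(a[95:280,170:375],None,fx=3.2,fy=3.2,interpolation=cv2.INTER_CUBIC))
cv2.imwrite("pics/c2.png",cv2.resize(a[135:205,385:475],None,fx=8,fy=8,interpolation=cv2.INTER_CUBIC))
E
```

```text
(no output)
```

View pics/c1.png

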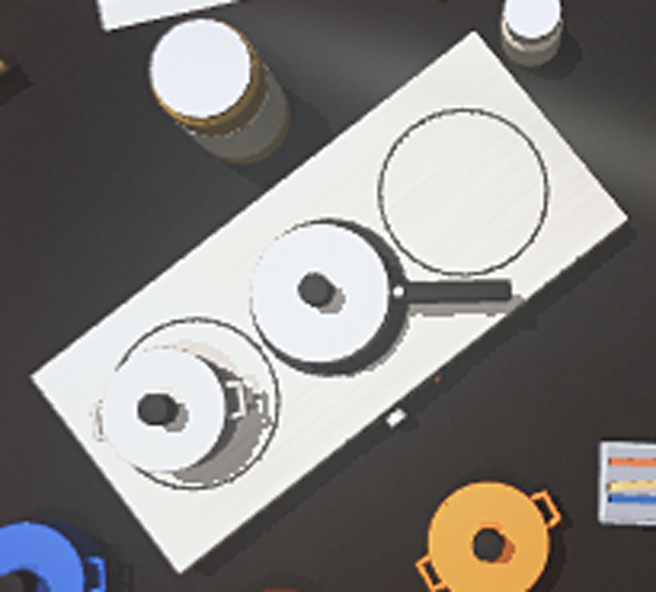

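View pics/c2.png

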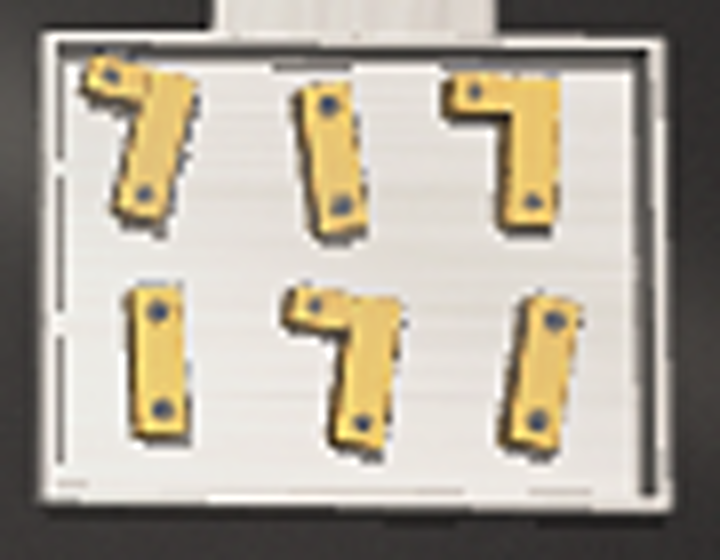

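The crops confirm it. The glue pot is silver and stands on its circle at (219,223). The free circle is at (315,155). The tray holds three bars and three L-plates, with the feet at the +x end pointing image-left. Next I measure exactly.

```bash
cat >> h.py <<'E'
from scipy.optimize import minimize
BAR=np.array([[-27,-9],[27,-9],[27,9],[-27,9]])/1000
L=np.array([[-24,-9],[30,-9],[30,30],[16,30],[16,9],[-24,9]])/1000
def brass(t,box=(380,130,480,210)):
    hsv=cv2.cvtColor(t["color"],cv2.COLOR_RGB2HSV)
    m=cv2.inRange(hsv,(15,90,110),(35,255,255)); mm=np.zeros_like(m); x0,y0,x1,y1=box; mm[y0:y1,x0:x1]=m[y0:y1,x0:x1]
    mm=cv2.morphologyEx(mm,cv2.MORPH_CLOSE,np.ones((3,3),np.uint8))
    n,lab,stt,c=cv2.connectedComponentsWithStats(mm); out=[]
    for i in range(1,n):
        if stt[i,4]<40: continue
        x,y,w,h=stt[i,:4]; sub=(lab[y-4:y+h+4,x-4:x+w+4]==i).astype(np.uint8)
        big=cv2.resize(sub*255,None,fx=8,fy=8,interpolation=cv2.INTER_LINEAR)>127
        best=None
        for nm,P in(("bar",BAR),("L",L)):
            def cost(v):
                c,s=np.cos(v[2]),np.sin(v[2]); q=P@np.array([[c,s],[-s,c]])+v[:2]
                px=(proj(t,np.c_[q,np.full(len(q),.018)])-[x-4,y-4]+.5)*8
                im=np.zeros(big.shape,np.uint8); cv2.fillPoly(im,[np.round(px*16).astype(np.int32)],1,shift=4)
                return -((im>0)&big).sum()/((im>0)|big).sum()
            c0=at(t,c[i],.018)[:2]
            for a in np.radians([-20,0,20]):
                r=minimize(cost,[*c0,a],method="Nelder-Mead",options=dict(initial_simplex=np.array([[*c0,a],[c0[0]+.008,c0[1],a],[c0[0],c0[1]+.008,a],[*c0,a+.2]]),maxiter=150))
                if best is None or r.fun<best[0]: best=(r.fun,nm,r.x)
        out.append((best[1],np.round(best[2][:2],4),round(np.degrees(best[2][2]),1),round(-best[0],2),stt[i,4]))
    return out
def go(x,y,z,yaw,frm=None):
    """tool slide mm + angular z deg so that TCP=(x,y,z), closing line (tool y) at world angle yaw deg (mod 180); frm=(pos,yaw) of an earlier pose"""
    s=get_state(); w,a,b,c=s["orientation"]; r=R.from_quat([a,b,c,w]); p=np.array(s["tcp_pos"]); M=r.as_matrix()
    ty=np.degrees(np.arctan2(M[1,1],M[0,1])); d=(yaw-ty+90)%180-90
    tilt=np.cross(M[:,2],[0,0,-1])
    return np.round(r.inv().apply(np.array([x,y,z])-p)*1000,1), round(-d,1), np.round(np.degrees(r.inv().apply(tilt)),2)
E
python3 - <<'E'
from h import *
np.set_printoptions(precision=4,suppress=True)
t=read_camera("top");s=read_camera("side")
C=np.array([[473,32],[628,217],[180,572],[32,378]])/3.2+[170,95]-.35
W=np.array([at(t,c,.045) for c in C])[:,:2]; print("corners",W,[np.linalg.norm(W[i]-W[(i+1)%4]) for i in range(4)])
ctr=W.mean(0); yd=(W[2]+W[3]-W[0]-W[1]); yd/=np.linalg.norm(yd); print("ctr",ctr,"free",ctr-.15*yd,"potrest",ctr+.15*yd,"ydir",yd)
print("free circle",at(t,np.array([463,191])/3.2+[169.7,94.7],.045))
print("potrest circle",at(t,np.array([193,404])/3.2+[169.7,94.7],.045))
print("pan knob",at(t,np.array([315,288])/3.2+[169.7,94.7],.122),"lid",at(t,np.array([323,290])/3.2+[169.7,94.7],.092))
print("pot knob",at(t,np.array([154,408])/3.2+[169.7,94.7],.132))
for k in("wax_pan_mid","glue_pot_mid","free_rest"):
    a=tip_of(k,t);b=tip_of(k,s)
    for A in a[:4]:
        for B in b[:4]:
            X,e=tri(t,A["point"],s,B["point"])
            if e<.02:print(k,np.round(A["point"]),X,e)
for o in brass(t):print(o)
for z in("tray_floor","tote_floor"):
    X=tri(t,tip_of(z,t)[0]["point"],s,tip_of(z,s)[0]["point"]);print(z,X)
E
```

```text
corners [[ 0.7884  0.098 ]
 [ 0.6181 -0.0348]
 [ 0.3175  0.3599]
 [ 0.4877  0.4911]] [np.float64(0.21597910292024827), np.float64(0.49612682866278435), np.float64(0.21490993631003735), np.float64(0.4949541397274737)]
ctr [0.5529 0.2285] free [0.6439 0.1093] potrest [0.4619 0.3478] ydir [-0.6067  0.7949]
free circle [0.6447 0.1094 0.045 ]
potrest circle [0.4619 0.3488 0.045 ]
pan knob [0.5517 0.2282 0.122 ] lid [0.5537 0.2265 0.092 ]
pot knob [0.4569 0.3561 0.132 ]
wax_pan_mid [272. 187.] [0.5459 0.2252 0.0969] 0.00887439909395043
glue_pot_mid [252. 296.] [0.2494 0.2942 0.0213] 0.0011417367049768518
glue_pot_mid [180. 277.] [0.3097 0.4885 0.0412] 0.0018928832019410838
glue_pot_mid [225. 220.] [0.4606 0.3535 0.0812] 0.0055315474021941395
glue_pot_mid [322. 262.] [0.3433 0.0943 0.0298] 0.0028628682870697015
('L', array([ 0.6463, -0.1467]), np.float64(-15.1), np.float64(0.91), np.int32(149))
('bar', array([ 0.6428, -0.211 ]), np.float64(4.7), np.float64(0.9), np.int32(112))
('L', array([ 0.6406, -0.2811]), np.float64(-4.9), np.float64(0.91), np.int32(156))
('bar', array([ 0.5708, -0.1454]), np.float64(-2.6), np.float64(0.89), np.int32(116))
('L', array([ 0.5625, -0.2188]), np.float64(-9.8), np.float64(0.91), np.int32(155))
('bar', array([ 0.5638, -0.2814]), np.float64(-11.9), np.float64(0.9), np.int32(116))
tray_floor (array([ 0.5914, -0.2203,  0.0336]), np.float64(0.006128036868706191))
tote_floor (array([ 0.5296, -0.2603, -0.2645]), np.float64(0.10655516648309118))
```

```bash
python3 - <<'E'
from h import *
print(go(.552,.228,.19,76))
s=get_state();t=read_camera("top")
for X in(40,60,650,668):
    print(X,at(t,np.array([X,270])/8+[384.6,134.6],.022)[:2],at(t,np.array([X,270])/8+[384.6,134.6],.004)[:2])
E
```

```text
(array([-482.4, -222.9,   52.3]), np.float64(0.3), array([ 0.01, -0.  , -0.  ]))
40 [ 0.60361207 -0.10432103] [ 0.60659537 -0.10741727]
60 [ 0.60343986 -0.1114315 ] [ 0.60642014 -0.11465237]
650 [ 0.59836552 -0.3197241 ] [ 0.60125687 -0.32659579]
668 [ 0.59821095 -0.32603224] [ 0.60109959 -0.33301451]
```

jog_arm:
  moves:
    - {"slide": [-482, -223, 40], "fingers": 0}
    - {"slide": [-482, -223, 40], "fingers": 0}
    - {"slide": [-482, -223, 40], "fingers": 0}
    - {"slide": [-482, -223, 40], "fingers": 0}
    - {"slide": [-482, -223, 40], "fingers": 0}
    - {"slide": [-482, -223, 40], "fingers": 0}
    - {"slide": [-482, -223, 40], "fingers": 0}
    - {"slide": [-482, -223, 40], "fingers": 0}
    - {"slide": [-482, -223, 40], "fingers": 0}
    - {"slide": [-482, -223, 40], "fingers": 0}
  squeeze: 60

```text
schema error: expected keys fingers, slide, angular
```

jog_arm:
  moves:
    - {"slide": [-125, -60, 20], "fingers": 0}
    - {"slide": [-125, -60, 20], "fingers": 0}
    - {"slide": [-125, -60, 20], "fingers": 0}
    - {"slide": [-125, -60, 20], "fingers": 0}
    - {"slide": [-125, -60, 20], "fingers": 0}
    - {"slide": [-125, -60, 20], "fingers": 0}

```text
schema error: expected keys fingers, slide, angular
```

All three keys are required in every row.

jog_arm:
  moves:
    - {"slide": [-482, -223, 40], "angular": [0, 0, 0], "fingers": 0}
    - {"slide": [-482, -223, 40], "angular": [0, 0, 0], "fingers": 0}
    - {"slide": [-482, -223, 40], "angular": [0, 0, 0], "fingers": 0}
    - {"slide": [-482, -223, 40], "angular": [0, 0, 0], "fingers": 0}
    - {"slide": [-482, -223, 40], "angular": [0, 0, 0], "fingers": 0}
    - {"slide": [-482, -223, 40], "angular": [0, 0, 0], "fingers": 0}
    - {"slide": [-482, -223, 40], "angular": [0, 0, 0], "fingers": 0}
    - {"slide": [-482, -223, 40], "angular": [0, 0, 0], "fingers": 0}
    - {"slide": [-482, -223, 40], "angular": [0, 0, 0], "fingers": 0}
    - {"slide": [-482, -223, 40], "angular": [0, 0, 0], "fingers": 0}
  squeeze: 60

```text
clock: 2.88
tcp_pos: [0.4626, 0.2985, 0.2111]
orientation: [0.0, 0.119, 0.993, 0.0]
wrist_force: [-0.0, 0.1, -0.1]
finger_gap: 0.0854
grip_force: 0.0
```

```bash
python3 - <<'E'
from h import *
print(get_state()["tcp_pos"],go(.552,.228,.19,76))
E
```

```text
[0.4625729  0.29846644 0.21113787] (array([-103.6,  -47.3,   21.2]), np.float64(0.3), array([0.03, 0.03, 0.  ]))
```

jog_arm:
  moves:
    - {"slide": [-40, -18, 0], "angular": [0, 0, 0], "fingers": 0}
    - {"slide": [-75, -35, 10], "angular": [0, 0, 0], "fingers": 0}
    - {"slide": [-103, -47, 20], "angular": [0, 0, 0], "fingers": 0}
    - {"slide": [-103.5, -47.3, 20], "angular": [0, 0, 0], "fingers": 0}
    - {"slide": [-103.5, -47.3, 20], "angular": [0, 0, 0], "fingers": 0}
    - {"slide": [-103.5, -47.3, 20], "angular": [0, 0, 0], "fingers": 0}

```text
clock: 3.38
tcp_pos: [0.55, 0.2296, 0.1908]
orientation: [-0.001, 0.119, 0.993, 0.0]
wrist_force: [0.3, 0.9, 0.5]
finger_gap: 0.0855
grip_force: 0.0
```

```bash
python3 - <<'E'
from h import *
print(get_state()["tcp_pos"],go(.552,.228,.107,76))
s=read_camera("side");im=s["color"].copy()
save(s,"s1.png")
q=proj(s,[[.552,.228,.122],[.552,.228,.107]]);print(q)
c=cv2.resize(s["color"][100:230,190:390],None,fx=4,fy=4,interpolation=cv2.INTER_CUBIC);cv2.imwrite("pics/s1c.png",c[:,:,::-1])
E
```

```text
[0.54998008 0.22959558 0.19083455] (array([-2.4, -1.1, 83.8]), np.float64(0.3), array([-0.01, -0.07,  0.  ]))
[[284.74430391 154.90200518]
 [285.01161708 158.86798924]]
```

View pics/s1c.png

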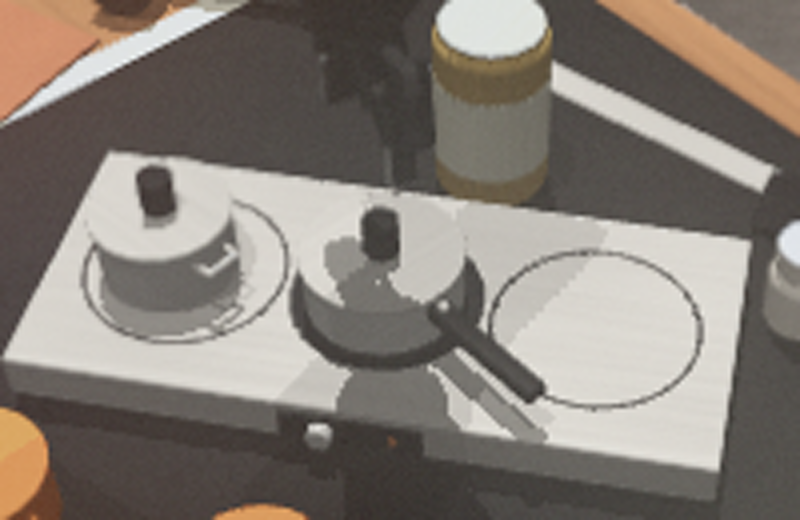

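The saucepan knob shows at about (285,153), which matches the projection (284.7,155). I descend, then close.

jog_arm:
  moves:
    - {"slide": [-2, -1, 30], "angular": [0, 0, 0], "fingers": 0}
    - {"slide": [-2, -1, 60], "angular": [0, 0, 0], "fingers": 0}
    - {"slide": [-2, -1, 84], "angular": [0, 0, 0], "fingers": 0}
    - {"slide": [-2, -1, 84], "angular": [0, 0, 0], "fingers": 0.3}
    - {"slide": [-2, -1, 84], "angular": [0, 0, 0], "fingers": 0.8}
    - {"slide": [-2, -1, 84], "angular": [0, 0, 0], "fingers": 0.8}
    - {"slide": [-2, -1, 84], "angular": [0, 0, 0], "fingers": 0.8}
    - {"slide": [-2, -1, 84], "angular": [0, 0, 0], "fingers": 0.8}
    - {"slide": [-2, -1, 84], "angular": [0, 0, 0], "fingers": 0.8}
    - {"slide": [-2, -1, 84], "angular": [0, 0, 0], "fingers": 0.8}

```text
clock: 4.27
tcp_pos: [0.5535, 0.2286, 0.1095]
orientation: [0.002, 0.119, 0.993, 0.001]
wrist_force: [-0.0, 0.4, 5.3]
finger_gap: 0.024
grip_force: 58.9
```

```bash
python3 - <<'E'
from h import *
s=get_state();print(s["tcp_pos"],s["finger_gap"],go(.6442,.1093,s["tcp_pos"][2],76))
E
```

```text
[0.55350318 0.22858098 0.10951448] 0.024010225928342233 (array([-116.3,  -94.5,    0.2]), np.float64(0.3), array([ 0.11,  0.2 , -0.  ]))
```

jog_arm:
  moves:
    - {"slide": [-5, -4, -1], "angular": [0, 0, 0], "fingers": 0.8}
    - {"slide": [-12, -10, -1], "angular": [0, 0, 0], "fingers": 0.8}
    - {"slide": [-21, -17, -1], "angular": [0, 0, 0], "fingers": 0.8}
    - {"slide": [-30, -24, -1], "angular": [0, 0, 0], "fingers": 0.8}
    - {"slide": [-39, -32, -1], "angular": [0, 0, 0], "fingers": 0.8}
    - {"slide": [-48, -39, -1], "angular": [0, 0, 0], "fingers": 0.8}
    - {"slide": [-55, -45, -1], "angular": [0, 0, 0], "fingers": 0.8}
    - {"slide": [-59, -48, -1], "angular": [0, 0, 0], "fingers": 0.8}
    - {"slide": [-60, -49, -1], "angular": [0, 0, 0], "fingers": 0.8}

```text
clock: 5.02
tcp_pos: [0.6, 0.1664, 0.1097]
orientation: [0.001, 0.119, 0.993, 0.001]
wrist_force: [-4.6, 7.2, 6.7]
finger_gap: 0.0237
grip_force: 60.3
```

```bash
python3 - <<'E'
from h import *
s=get_state();print(s["tcp_pos"],s["finger_gap"],s["wrist_force"],go(.6442,.1093,s["tcp_pos"][2],76))
E
```

```text
[0.59999424 0.16643698 0.10965482] 0.02370918029414644 [-4.55367555  7.1815729   6.68294356] (array([-56.5, -45. ,  -0.1]), np.float64(0.3), array([0.17, 0.06, 0.  ]))
```

jog_arm:
  moves:
    - {"slide": [-5, -4, -1], "angular": [0, 0, 0], "fingers": 0.8}
    - {"slide": [-12, -9, -1], "angular": [0, 0, 0], "fingers": 0.8}
    - {"slide": [-21, -16, -1], "angular": [0, 0, 0], "fingers": 0.8}
    - {"slide": [-30, -23, -1], "angular": [0, 0, 0], "fingers": 0.8}
    - {"slide": [-39, -30, -1], "angular": [0, 0, 0], "fingers": 0.8}
    - {"slide": [-47, -37, -1], "angular": [0, 0, 0], "fingers": 0.8}
    - {"slide": [-54, -43, -1], "angular": [0, 0, 0], "fingers": 0.8}
    - {"slide": [-57, -45.5, -1], "angular": [0, 0, 0], "fingers": 0.8}
    - {"slide": [-57, -45.5, -1], "angular": [0, 0, 0], "fingers": 0.8}
    - {"slide": [-57, -45.5, -1], "angular": [0, 0, 0], "fingers": 0.8}

```text
clock: 5.85
tcp_pos: [0.6451, 0.107, 0.1096]
orientation: [0.001, 0.12, 0.993, -0.001]
wrist_force: [0.5, -1.6, 3.6]
finger_gap: 0.0245
grip_force: 59.9
```

```bash
python3 - <<'E'
from h import *
s=get_state();print(s["tcp_pos"],s["finger_gap"],s["wrist_force"],go(.6442,.1093,s["tcp_pos"][2],76))
p=read_camera("side");save(p,"s2.png")
for n in ("side",):
    print([(np.round(r["point"]),r["p"]) for r in tip_of("wax_pan_mid",p)[:2]], proj(p,[[.6442,.1093,.0835]]))
cv2.imwrite("pics/s2c.png",cv2.resize(p["color"][100:230,190:390],None,fx=4,fy=4,interpolation=cv2.INTER_CUBIC)[:,:,::-1])
E
```

```text
[0.64511567 0.10704556 0.10956576] 0.024456663083969207 [ 0.52575052 -1.56331429  3.60871824] (array([ 1.4,  2. , -0. ]), np.float64(0.2), array([-0.06,  0.17,  0.  ]))
[(array([335., 168.]), 0.57)] [[339.01459602 172.28764082]]
```

View pics/s2c.png

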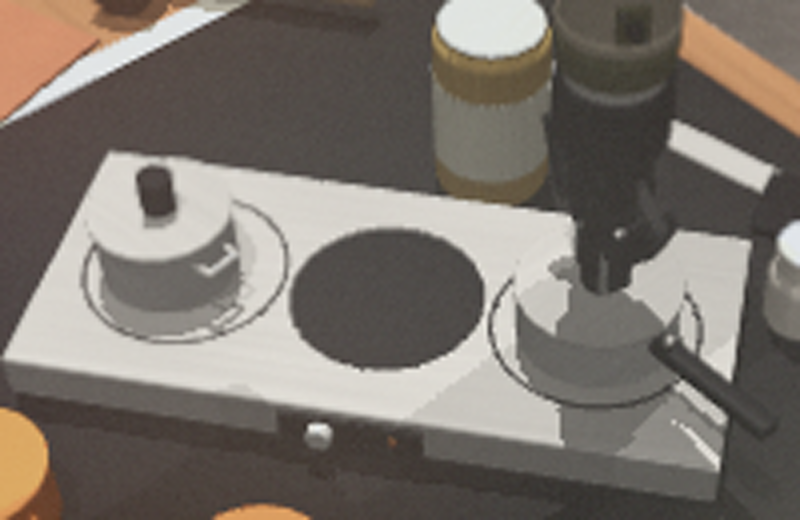

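The saucepan looks about centred in the ring, whose side-view crop centre is near (597,328). The bare disc is at (387,298). I release and rise.

jog_arm:
  moves:
    - {"slide": [1, 2, 0], "angular": [0, 0, 0], "fingers": 0.8}
    - {"slide": [1.4, 2, 0], "angular": [0, 0, 0], "fingers": 0.8}
    - {"slide": [1.4, 2, 0], "angular": [0, 0, 0], "fingers": 0.3}
    - {"slide": [1.4, 2, 0], "angular": [0, 0, 0], "fingers": 0}
    - {"slide": [1.4, 2, 0], "angular": [0, 0, 0], "fingers": 0}
    - {"slide": [1.4, 2, 0], "angular": [0, 0, 0], "fingers": 0}
    - {"slide": [1.4, 2, -30], "angular": [0, 0, 0], "fingers": 0}
    - {"slide": [1.4, 2, -70], "angular": [0, 0, 0], "fingers": 0}
    - {"slide": [30, 40, -85], "angular": [0, 0, 0], "fingers": 0}
    - {"slide": [55, 70, -90], "angular": [0, 0, 0], "fingers": 0}

```text
clock: 6.78
tcp_pos: [0.6116, 0.1838, 0.2015]
orientation: [0.003, 0.121, 0.993, 0.001]
wrist_force: [1.4, 1.7, -0.5]
finger_gap: 0.0853
grip_force: 0.0
```

```bash
python3 - <<'E'
from h import *
s=get_state();print(s["tcp_pos"],s["finger_gap"],go(.457,.356,.2,76))
E
```

```text
[0.61156311 0.18381468 0.20145277] 0.0853360788779043 (array([191.5, 129.9,   0.7]), np.float64(0.1), array([0.15, 0.31, 0.  ]))
```

jog_arm:
  moves:
    - {"slide": [30, 20, 0], "angular": [0, 0, 0], "fingers": 0}
    - {"slide": [64, 43, 0], "angular": [0, 0, 0], "fingers": 0}
    - {"slide": [98, 66, 0], "angular": [0, 0, 0], "fingers": 0}
    - {"slide": [131, 89, 0], "angular": [0, 0, 0], "fingers": 0}
    - {"slide": [165, 112, 0], "angular": [0, 0, 0], "fingers": 0}
    - {"slide": [188, 127, 0], "angular": [0, 0, 0], "fingers": 0}
    - {"slide": [190, 128, 0], "angular": [0, 0, 0], "fingers": 0}
    - {"slide": [190, 128, 0], "angular": [0, 0, 0], "fingers": 0}
    - {"slide": [190, 128, 0], "angular": [0, 0, 0], "fingers": 0}
    - {"slide": [190, 128, 0], "angular": [0, 0, 0], "fingers": 0}

```text
clock: 7.62
tcp_pos: [0.4556, 0.3532, 0.198]
orientation: [0.0, 0.12, 0.993, -0.0]
wrist_force: [0.1, 0.4, -0.4]
finger_gap: 0.0856
grip_force: 0.0
```

```bash
python3 - <<'E'
from h import *
s=get_state();print(s["tcp_pos"],s["finger_gap"],go(.457,.356,.117,76))
p=read_camera("side");t=read_camera("top");save(t,"t3.png")
print(proj(p,[[.457,.356,.132],[.457,.356,.102]]))
for o in("glue_pot_mid",):
  for q in(p,t): print([(np.round(r["point"]),round(r["p"],2)) for r in tip_of(o,q)[:5]],proj(q,[[.457,.356,.0885]]))
a=cv2.resize(p["color"][130:180,200:260],None,fx=7,fy=7,interpolation=cv2.INTER_CUBIC)
b=cv2.resize(t["color"][125:195,275:355],None,fx=5,fy=5,interpolation=cv2.INTER_CUBIC)
cv2.imwrite("pics/c3.png",np.hstack([a,b])[:,:,::-1])
E
```

```text
[0.45556122 0.35315482 0.19797037] 0.08556596436928576 (array([-0.7,  3.1, 81. ]), np.float64(0.3), array([-0.01,  0.01, -0.  ]))
[[228.36832525 143.95218704]
 [229.9649786  151.89887254]]
[(array([230., 155.]), 0.97), (array([166., 167.]), 0.96), (array([183., 223.]), 0.91), (array([258., 250.]), 0.71), (array([408., 244.]), 0.51)] [[230.66597268 155.37749794]]
[(array([254., 298.]), 0.92), (array([224., 225.]), 0.84), (array([322., 264.]), 0.69), (array([180., 276.]), 0.65)] [[222.8778228  222.46055595]]
```

View pics/c3.png

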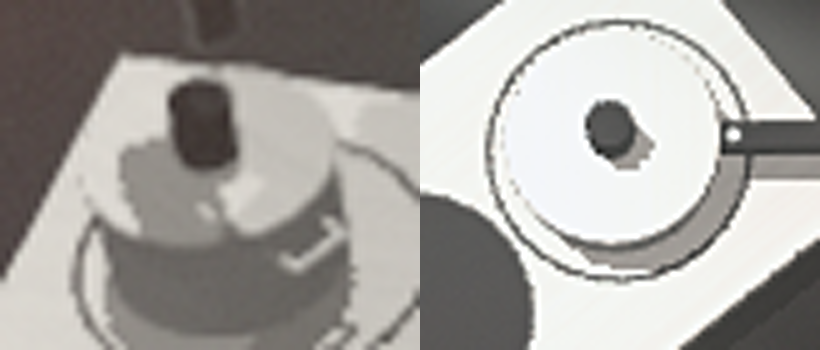

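In the side crop the glue pot knob sits at about (228,143), which matches the projection (228.4,144). In the top crop the saucepan lies inside its ring. I grip the pot.

jog_arm:
  moves:
    - {"slide": [-1, 3, 30], "angular": [0, 0, 0], "fingers": 0}
    - {"slide": [-1, 3, 60], "angular": [0, 0, 0], "fingers": 0}
    - {"slide": [-1, 3, 78], "angular": [0, 0, 0], "fingers": 0}
    - {"slide": [-1, 3, 79], "angular": [0, 0, 0], "fingers": 0.3}
    - {"slide": [-1, 3, 79], "angular": [0, 0, 0], "fingers": 0.8}
    - {"slide": [-1, 3, 79], "angular": [0, 0, 0], "fingers": 0.8}
    - {"slide": [-1, 3, 79], "angular": [0, 0, 0], "fingers": 0.8}
    - {"slide": [-1, 3, 79], "angular": [0, 0, 0], "fingers": 0.8}
    - {"slide": [-1, 3, 79], "angular": [0, 0, 0], "fingers": 0.8}
    - {"slide": [-1, 3, 79], "angular": [0, 0, 0], "fingers": 0.8}

```text
clock: 8.65
tcp_pos: [0.4578, 0.3569, 0.1211]
orientation: [0.002, 0.119, 0.993, 0.001]
wrist_force: [-0.5, -1.0, 6.1]
finger_gap: 0.0236
grip_force: 58.9
```

```bash
python3 - <<'E'
from h import *
s=get_state();print(s["tcp_pos"],s["finger_gap"],s["wrist_force"],go(.5533,.2288,s["tcp_pos"][2],76))
t=read_camera("top")
print("lid proj if centred",proj(t,[[.6444,.1093,.092],[.6444,.1093,.045]]))
# disc centroid: dark blob around middle
g=t["color"].astype(int).sum(2);d=proj(t,[[.5533,.2288,.045]])[0];print(d)
print("pan lid at",at(t,[312.6,151.8],.092), "knob", at(t,[275+190/5-.4,125+128/5-.4],.122))
E
```

```text
[0.45775087 0.3569261  0.12113819] 0.023641793501987567 [-0.53789405 -1.01643271  6.10599498] (array([-123.2, -101.9,    0.2]), np.float64(0.3), array([ 0.12,  0.17, -0.  ]))
lid proj if centred [[313.71430635 150.89019373]
 [314.42323179 154.49071314]]
[272.52019038 187.50056439]
pan lid at [0.64199014 0.11234708 0.092     ] knob [0.63968612 0.11101707 0.122     ]
```

```bash
python3 - <<'E'
from h import *
t=read_camera("top")
a=cv2.cvtColor(cv2.imread("pics/t3.png"),cv2.COLOR_BGR2GRAY)
m=(a<110).astype(np.uint8)
n,lab,st,c=cv2.connectedComponentsWithStats(m)
i=lab[189,275];print(st[i],c[i])
k=cv2.findContours((lab==i).astype(np.uint8),cv2.RETR_EXTERNAL,cv2.CHAIN_APPROX_NONE)[0][0]
W=np.array([at(t,q[0].astype(float),.045)[:2] for q in k],np.float32)
print(W.min(0),W.max(0)); print(cv2.minEnclosingCircle(W), at(t,c[i],.045))
E
```

```text
[ 248  164   49   49 1866] [272.38799571 187.64737406]
[0.48440328 0.1624959 ] [0.62048674 0.29804736]
((0.5532603859901428, 0.2293432354927063), 0.06902986764907837) [0.5528933  0.22917616 0.045     ]
```

jog_arm:
  moves:
    - {"slide": [-5, -4, -1], "angular": [0, 0, 0], "fingers": 0.8}
    - {"slide": [-12, -10, -1], "angular": [0, 0, 0], "fingers": 0.8}
    - {"slide": [-21, -17, -1], "angular": [0, 0, 0], "fingers": 0.8}
    - {"slide": [-30, -25, -1], "angular": [0, 0, 0], "fingers": 0.8}
    - {"slide": [-39, -32, -1], "angular": [0, 0, 0], "fingers": 0.8}
    - {"slide": [-48, -40, -1], "angular": [0, 0, 0], "fingers": 0.8}
    - {"slide": [-57, -47, -1], "angular": [0, 0, 0], "fingers": 0.8}
    - {"slide": [-64, -53, -1], "angular": [0, 0, 0], "fingers": 0.8}
    - {"slide": [-68, -56, -1], "angular": [0, 0, 0], "fingers": 0.8}

```text
clock: 9.5
tcp_pos: [0.51, 0.2861, 0.1212]
orientation: [0.0, 0.119, 0.993, 0.001]
wrist_force: [-6.3, 8.3, 11.2]
finger_gap: 0.0237
grip_force: 60.4
```

```bash
python3 - <<'E'
from h import *
s=get_state();print(s["tcp_pos"],s["finger_gap"],s["wrist_force"],go(.5533,.2288,s["tcp_pos"][2],76))
E
```

```text
[0.51001732 0.28605875 0.12119751] 0.0237409018618572 [-6.26426868  8.27305434 11.20168192] (array([-55.6, -45.4,  -0.1]), np.float64(0.3), array([ 0.16, -0.01, -0.  ]))
```

jog_arm:
  moves:
    - {"slide": [-5, -4, -1], "angular": [0, 0, 0], "fingers": 0.8}
    - {"slide": [-12, -9, -1], "angular": [0, 0, 0], "fingers": 0.8}
    - {"slide": [-21, -16, -1], "angular": [0, 0, 0], "fingers": 0.8}
    - {"slide": [-30, -23, -1], "angular": [0, 0, 0], "fingers": 0.8}
    - {"slide": [-39, -30, -1], "angular": [0, 0, 0], "fingers": 0.8}
    - {"slide": [-47, -37, -1], "angular": [0, 0, 0], "fingers": 0.8}
    - {"slide": [-52, -42, -1], "angular": [0, 0, 0], "fingers": 0.8}
    - {"slide": [-54.5, -43.5, -1], "angular": [0, 0, 0], "fingers": 0.8}
    - {"slide": [-54.5, -43.5, -1], "angular": [0, 0, 0], "fingers": 0.8}
    - {"slide": [-54.5, -43.5, -1], "angular": [0, 0, 0], "fingers": 0.8}

```text
clock: 10.33
tcp_pos: [0.5528, 0.2296, 0.1212]
orientation: [0.001, 0.12, 0.993, -0.001]
wrist_force: [0.5, -3.4, 1.2]
finger_gap: 0.0242
grip_force: 59.7
```

```bash
python3 - <<'E'
from h import *
s=get_state();print(s["tcp_pos"],s["finger_gap"],s["wrist_force"],go(.553,.2291,s["tcp_pos"][2],76))
E
```

```text
[0.55282233 0.22961997 0.12120415] 0.024214559333853115 [ 0.48395661 -3.3794762   1.20631377] (array([-0.3, -0.5,  0. ]), np.float64(0.2), array([-0.11,  0.11,  0.  ]))
```

jog_arm:
  moves:
    - {"slide": [0, 0, 0], "angular": [0, 0, 0], "fingers": 0.3}
    - {"slide": [0, 0, 0], "angular": [0, 0, 0], "fingers": 0}
    - {"slide": [0, 0, 0], "angular": [0, 0, 0], "fingers": 0}
    - {"slide": [0, 0, 0], "angular": [0, 0, 0], "fingers": 0}
    - {"slide": [0, 0, -30], "angular": [0, 0, 0], "fingers": 0}
    - {"slide": [0, 0, -65], "angular": [0, 0, 0], "fingers": 0}
    - {"slide": [-30, -30, -70], "angular": [0, 0, 0], "fingers": 0}
    - {"slide": [-50, -70, -70], "angular": [0, 0, 0], "fingers": 0.3}
    - {"slide": [-70, -110, -70], "angular": [0, 0, 0], "fingers": 0.5}
    - {"slide": [-80, -150, -70], "angular": [0, 0, 0], "fingers": 0.5}

```text
clock: 11.17
tcp_pos: [0.5954, 0.0716, 0.1914]
orientation: [0.001, 0.118, 0.993, 0.0]
wrist_force: [0.6, -0.8, 0.0]
finger_gap: 0.0515
grip_force: 0.0
```

```bash
python3 - <<'E'
from h import *
s=get_state();print(s["tcp_pos"],s["finger_gap"],go(.5708,-.1454,.1,87.4))
E
```

```text
[0.59541158 0.07160164 0.19135456] 0.05152507352556479 (array([ -26.9, -216.7,   91.3]), np.float64(-11.0), array([ 0.02,  0.12, -0.  ]))
```

jog_arm:
  moves:
    - {"slide": [-5, -38, 0], "angular": [0, 0, -3], "fingers": 0.62}
    - {"slide": [-10, -76, 15], "angular": [0, 0, -7], "fingers": 0.62}
    - {"slide": [-15, -114, 35], "angular": [0, 0, -11], "fingers": 0.62}
    - {"slide": [-20, -150, 55], "angular": [0, 0, -11], "fingers": 0.62}
    - {"slide": [-24, -185, 75], "angular": [0, 0, -11], "fingers": 0.62}
    - {"slide": [-26, -212, 90], "angular": [0, 0, -11], "fingers": 0.62}
    - {"slide": [-26, -214, 91], "angular": [0, 0, -11], "fingers": 0.62}
    - {"slide": [-26, -214, 91], "angular": [0, 0, -11], "fingers": 0.62}
    - {"slide": [-26, -214, 91], "angular": [0, 0, -11], "fingers": 0.62}
    - {"slide": [-26, -214, 91], "angular": [0, 0, -11], "fingers": 0.62}

```text
clock: 12.0
tcp_pos: [0.5693, -0.1404, 0.1009]
orientation: [0.001, 0.023, 1.0, -0.0]
wrist_force: [-0.1, 0.8, -0.3]
finger_gap: 0.0327
grip_force: 0.0
```

```bash
python3 - <<'E'
from h import *
s=get_state();print(s["tcp_pos"],s["finger_gap"],go(.5708,-.1454,.0165,87.4))
t=read_camera("top");p=read_camera("side")
cv2.imwrite("pics/c4.png",np.hstack([cv2.resize(t["color"][95:195,235:355],(480,400),interpolation=cv2.INTER_CUBIC),cv2.resize(p["color"][225:325,355:435],(320,400),interpolation=cv2.INTER_CUBIC)])[:,:,::-1])
print(proj(t,[[.553,.2291,.102],[.553,.2291,.132],[.6444,.1093,.092],[.6444,.1093,.122]]))
E
```

```text
[ 0.56932194 -0.14041885  0.10089378] 0.03271451477332336 (array([-1.6, -4.9, 84.4]), np.float64(-0.0), array([0.  , 0.07, 0.  ]))
[[269.04932065 185.1401223 ]
 [267.11245746 183.71921637]
 [313.71430635 150.89019373]
 [313.22494359 148.40478048]]
```

View pics/c4.png

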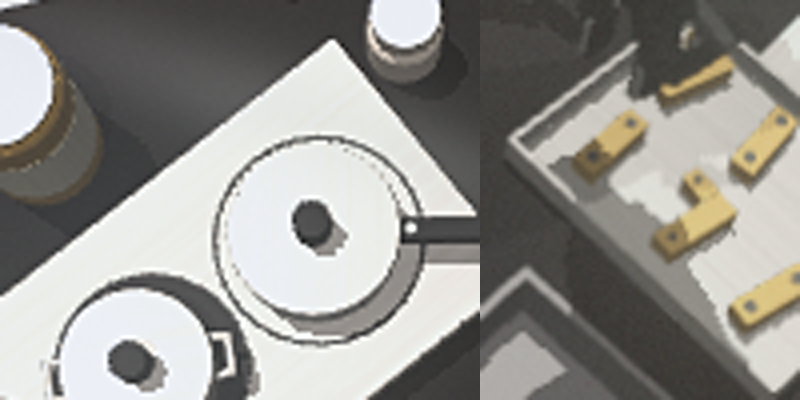

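The glue pot lid, at about (269,186), matches its predicted centred position (269,185). The saucepan is inside its ring. Now plate 1, the bar nearest the stove and tote.

jog_arm:
  moves:
    - {"slide": [-1.5, -5, 30], "angular": [0, 0, 0], "fingers": 0.62}
    - {"slide": [-1.5, -5, 60], "angular": [0, 0, 0], "fingers": 0.62}
    - {"slide": [-1.5, -5, 82], "angular": [0, 0, 0], "fingers": 0.62}
    - {"slide": [-1.5, -5, 83], "angular": [0, 0, 0], "fingers": 0.62}
    - {"slide": [-1.5, -5, 83], "angular": [0, 0, 0], "fingers": 0.62}
    - {"slide": [-1.5, -5, 83], "angular": [0, 0, 0], "fingers": 0.95}
    - {"slide": [-1.5, -5, 83], "angular": [0, 0, 0], "fingers": 0.95}
    - {"slide": [-1.5, -5, 83], "angular": [0, 0, 0], "fingers": 0.95}
    - {"slide": [-1.5, -5, 83], "angular": [0, 0, 0], "fingers": 0.95}
    - {"slide": [-1.5, -5, 83], "angular": [0, 0, 0], "fingers": 0.95}

```text
clock: 12.93
tcp_pos: [0.5706, -0.1462, 0.0181]
orientation: [0.001, 0.023, 1.0, 0.0]
wrist_force: [-0.6, 3.1, 6.1]
finger_gap: 0.0163
grip_force: 61.0
```

```bash
python3 - <<'E'
from h import *
s=get_state();print(s["tcp_pos"],s["finger_gap"],s["wrist_force"],go(.418,-.215,.085,87.4))
t=read_camera("top");a=t["color"]
# tote corners from t0: top-left etc
for q in[(420,220),(495,218),(497,273),(423,275)]: print(at(t,q,.045)[:2])
E
```

```text
[ 0.57057529 -0.14622092  0.0181031 ] 0.016265383452015045 [-0.63241941  3.13403514  6.11556484] (array([149.1, -75.8, -67.2]), np.float64(-0.1), array([ 0.02,  0.1 , -0.  ]))
[ 0.45394947 -0.17852861]
[ 0.45540085 -0.38238821]
[ 0.30690522 -0.37864974]
[ 0.30451006 -0.18013695]
```

jog_arm:
  moves:
    - {"slide": [0, 0, -30], "angular": [0, 0, 0], "fingers": 0.95}
    - {"slide": [0, 0, -62], "angular": [0, 0, 0], "fingers": 0.95}
    - {"slide": [33, -19, -67], "angular": [0, 0, 0], "fingers": 0.95}
    - {"slide": [67, -38, -67], "angular": [0, 0, 0], "fingers": 0.95}
    - {"slide": [101, -58, -67], "angular": [0, 0, 0], "fingers": 0.95}
    - {"slide": [135, -78, -67], "angular": [0, 0, 0], "fingers": 0.95}
    - {"slide": [151, -87, -67], "angular": [0, 0, 0], "fingers": 0.95}
    - {"slide": [152, -87, -67], "angular": [0, 0, 0], "fingers": 0.95}
    - {"slide": [152, -87, -40], "angular": [0, 0, 0], "fingers": 0.95}
    - {"slide": [152, -87, -10], "angular": [0, 0, 0], "fingers": 0.95}

```text
clock: 13.82
tcp_pos: [0.4162, -0.2283, 0.0286]
orientation: [0.003, 0.024, 1.0, -0.002]
wrist_force: [0.1, 0.6, -1.1]
finger_gap: 0.0165
grip_force: 64.0
```

```bash
python3 - <<'E'
from h import *
s=get_state();print(s["tcp_pos"],s["finger_gap"],s["wrist_force"],go(.416,-.226,.025,87.4))
print("to next",go(.5625-.004,-.2188+.0007,.1,80.2))
E
```

```text
[ 0.41622834 -0.22834645  0.02864514] 0.016461933060311552 [ 0.07869904  0.61078504 -1.14007902] (array([0.4, 2.3, 3.6]), np.float64(-0.2), array([-0.22,  0.33, -0.  ]))
to next (array([-142. ,   16.8,  -70.6]), np.float64(7.0), array([-0.22,  0.33, -0.  ]))
```

jog_arm:
  moves:
    - {"slide": [0, 2, 3], "angular": [0, 0, 0], "fingers": 0.95}
    - {"slide": [0, 2, 4], "angular": [0, 0, 0], "fingers": 0.62}
    - {"slide": [0, 2, 4], "angular": [0, 0, 0], "fingers": 0.6}
    - {"slide": [0, 2, -20], "angular": [0, 0, 0], "fingers": 0.62}
    - {"slide": [0, 2, -58], "angular": [0, 0, 3], "fingers": 0.62}
    - {"slide": [-35, 8, -72], "angular": [0, 0, 7], "fingers": 0.62}
    - {"slide": [-72, 12, -72], "angular": [0, 0, 7], "fingers": 0.62}
    - {"slide": [-110, 16, -72], "angular": [0, 0, 7], "fingers": 0.62}
    - {"slide": [-140, 17, -72], "angular": [0, 0, 7], "fingers": 0.62}
    - {"slide": [-141, 17, -72], "angular": [0, 0, 7], "fingers": 0.62}

```text
clock: 14.65
tcp_pos: [0.5627, -0.2165, 0.1016]
orientation: [0.004, 0.083, 0.997, -0.001]
wrist_force: [0.0, -0.9, -0.0]
finger_gap: 0.0326
grip_force: 0.0
```

```bash
python3 - <<'E'
from h import *
s=get_state();print(s["tcp_pos"],s["finger_gap"],s["wrist_force"],go(.5586,-.2181,.018,80.2))
E
```

```text
[ 0.56265726 -0.21649143  0.10164732] 0.03255005351484662 [ 0.04168716 -0.92421323 -0.0362904 ] (array([ 4.4, -2.1, 83.6]), np.float64(0.3), array([-0.11,  0.48,  0.  ]))
```

jog_arm:
  moves:
    - {"slide": [2, -2, 10], "angular": [0, 0, 0], "fingers": 0.62}
    - {"slide": [2, -2, 40], "angular": [0, 0, 0], "fingers": 0.62}
    - {"slide": [2, -2, 70], "angular": [0, 0, 0], "fingers": 0.62}
    - {"slide": [2, -2, 83], "angular": [0, 0, 0], "fingers": 0.62}
    - {"slide": [2, -2, 83], "angular": [0, 0, 0], "fingers": 0.62}
    - {"slide": [2, -2, 83], "angular": [0, 0, 0], "fingers": 0.95}
    - {"slide": [2, -2, 83], "angular": [0, 0, 0], "fingers": 0.95}
    - {"slide": [2, -2, 83], "angular": [0, 0, 0], "fingers": 0.95}
    - {"slide": [2, -2, 83], "angular": [0, 0, 0], "fingers": 0.95}

```text
clock: 15.4
tcp_pos: [0.5525, -0.2176, 0.0165]
orientation: [-0.0, 0.085, 0.996, -0.0]
wrist_force: [-2.6, -0.4, 4.3]
finger_gap: 0.0163
grip_force: 60.2
```

```bash
python3 - <<'E'
from h import *
s=get_state();print(s["tcp_pos"],s["finger_gap"],s["wrist_force"],go(.341,-.231,.085,85))
E
```

```text
[ 0.55247013 -0.21757567  0.01648324] 0.016253670819458846 [-2.56856023 -0.38348817  4.33902355] (array([206.2, -48.9, -68.4]), np.float64(-4.7), array([-0.01, -0.04, -0.  ]))
```

jog_arm:
  moves:
    - {"slide": [0, 0, -30], "angular": [0, 0, 0], "fingers": 0.95}
    - {"slide": [5, 0, -65], "angular": [0, 0, 0], "fingers": 0.95}
    - {"slide": [40, -10, -68], "angular": [0, 0, -2], "fingers": 0.95}
    - {"slide": [78, -20, -68], "angular": [0, 0, -4], "fingers": 0.95}
    - {"slide": [116, -30, -68], "angular": [0, 0, -5], "fingers": 0.95}
    - {"slide": [154, -40, -68], "angular": [0, 0, -5], "fingers": 0.95}
    - {"slide": [190, -47, -68], "angular": [0, 0, -5], "fingers": 0.95}
    - {"slide": [210, -48, -68], "angular": [0, 0, -5], "fingers": 0.95}
    - {"slide": [210, -48, -45], "angular": [0, 0, -5], "fingers": 0.95}
    - {"slide": [210, -48, -12], "angular": [0, 0, -5], "fingers": 0.95}

```text
clock: 16.23
tcp_pos: [0.3391, -0.2316, 0.0301]
orientation: [0.003, 0.042, 0.999, -0.002]
wrist_force: [-0.2, -0.6, -1.4]
finger_gap: 0.0165
grip_force: 59.6
```

```bash
python3 - <<'E'
from h import *
s=get_state();print(s["tcp_pos"],s["finger_gap"],s["wrist_force"],go(.336,-.231,.025,85))
print("to next",go(.5638,-.2814,.1,78.1))
E
```

```text
[ 0.33906005 -0.23155252  0.03010283] 0.016460211289708218 [-0.22700427 -0.59289376 -1.43894415] (array([3.1, 0.3, 5.1]), np.float64(0.2), array([-0.27,  0.33, -0.  ]))
to next (array([-228.5,  -31.2,  -68.5]), np.float64(7.1), array([-0.27,  0.33, -0.  ]))
```

jog_arm:
  moves:
    - {"slide": [0, 0, 4], "angular": [0, 0, 0], "fingers": 0.95}
    - {"slide": [0, 0, 5], "angular": [0, 0, 0], "fingers": 0.62}
    - {"slide": [0, 0, 5], "angular": [0, 0, 0], "fingers": 0.6}
    - {"slide": [0, 0, -20], "angular": [0, 0, 0], "fingers": 0.62}
    - {"slide": [0, 0, -58], "angular": [0, 0, 3], "fingers": 0.62}
    - {"slide": [-38, -5, -69], "angular": [0, 0, 7], "fingers": 0.62}
    - {"slide": [-78, -10, -69], "angular": [0, 0, 7], "fingers": 0.62}
    - {"slide": [-118, -16, -69], "angular": [0, 0, 7], "fingers": 0.62}
    - {"slide": [-158, -22, -69], "angular": [0, 0, 7], "fingers": 0.62}
    - {"slide": [-198, -28, -69], "angular": [0, 0, 7], "fingers": 0.62}

```text
clock: 17.07
tcp_pos: [0.5365, -0.2741, 0.0996]
orientation: [0.002, 0.101, 0.995, -0.001]
wrist_force: [-0.1, -1.1, 0.2]
finger_gap: 0.0322
grip_force: 0.0
```

jog_arm:
  moves:
    - {"slide": [-27, -3, 0], "angular": [0, 0, 0], "fingers": 0.62}
    - {"slide": [-27, -3, 0], "angular": [0, 0, 0], "fingers": 0.62}
    - {"slide": [-27, -3, 0], "angular": [0, 0, 0], "fingers": 0.62}
    - {"slide": [-27, -3, 0], "angular": [0, 0, 0], "fingers": 0.62}
    - {"slide": [-27, -3, 0], "angular": [0, 0, 0], "fingers": 0.62}

```text
clock: 17.48
tcp_pos: [0.5582, -0.2815, 0.0978]
orientation: [-0.0, 0.102, 0.995, 0.0]
wrist_force: [-0.2, -0.5, 0.0]
finger_gap: 0.0322
grip_force: 0.0
```

```bash
python3 - <<'E'
from h import *
s=get_state();print(s["tcp_pos"],s["finger_gap"],s["wrist_force"],go(.5638,-.2814,.018,78.1))
E
```

```text
[ 0.55823181 -0.28145493  0.09777222] 0.03220100343339694 [-0.19979608 -0.51645578  0.00937916] (array([-5.5,  1.2, 79.8]), np.float64(0.2), array([ 0.01, -0.03,  0.  ]))
```

jog_arm:
  moves:
    - {"slide": [-5, 1, 30], "angular": [0, 0, 0], "fingers": 0.62}
    - {"slide": [-5, 1, 60], "angular": [0, 0, 0], "fingers": 0.62}
    - {"slide": [-5, 1, 79], "angular": [0, 0, 0], "fingers": 0.62}
    - {"slide": [-5, 1, 79], "angular": [0, 0, 0], "fingers": 0.62}
    - {"slide": [-5, 1, 79], "angular": [0, 0, 0], "fingers": 0.95}
    - {"slide": [-5, 1, 79], "angular": [0, 0, 0], "fingers": 0.95}
    - {"slide": [-5, 1, 79], "angular": [0, 0, 0], "fingers": 0.95}
    - {"slide": [-5, 1, 79], "angular": [0, 0, 0], "fingers": 0.95}

```text
clock: 18.15
tcp_pos: [0.5642, -0.2821, 0.0189]
orientation: [0.0, 0.102, 0.995, -0.0]
wrist_force: [-0.5, 0.0, -1.7]
finger_gap: 0.0164
grip_force: 60.8
```

```bash
python3 - <<'E'
from h import *
s=get_state();print(s["tcp_pos"],s["finger_gap"],s["wrist_force"],go(.416,-.334,.085,88))
E
```

```text
[ 0.56424066 -0.28213452  0.01893742] 0.016402766584903857 [-0.48836766  0.03666748 -1.65355944] (array([134.6, -80.8, -66.2]), np.float64(-9.7), array([-0.01,  0.05,  0.  ]))
```

jog_arm:
  moves:
    - {"slide": [0, 0, -30], "angular": [0, 0, 0], "fingers": 0.95}
    - {"slide": [5, -2, -64], "angular": [0, 0, 0], "fingers": 0.95}
    - {"slide": [37, -22, -66], "angular": [0, 0, -3], "fingers": 0.95}
    - {"slide": [70, -42, -66], "angular": [0, 0, -6], "fingers": 0.95}
    - {"slide": [104, -62, -66], "angular": [0, 0, -9], "fingers": 0.95}
    - {"slide": [132, -80, -66], "angular": [0, 0, -9], "fingers": 0.95}
    - {"slide": [133, -80, -66], "angular": [0, 0, -9], "fingers": 0.95}
    - {"slide": [133, -80, -66], "angular": [0, 0, -9], "fingers": 0.95}
    - {"slide": [133, -80, -40], "angular": [0, 0, -9], "fingers": 0.95}
    - {"slide": [133, -80, -10], "angular": [0, 0, -9], "fingers": 0.95}

```text
clock: 18.98
tcp_pos: [0.4207, -0.3358, 0.0304]
orientation: [0.003, 0.023, 1.0, -0.003]
wrist_force: [-0.3, 0.4, -0.9]
finger_gap: 0.0164
grip_force: 60.9
```

```bash
python3 - <<'E'
from h import *
s=get_state();print(s["tcp_pos"],s["finger_gap"],s["wrist_force"],go(.416,-.334,.025,88))
print("to next",go(.6406-.005,-.2811,.1,85.1))
E
```

```text
[ 0.42074914 -0.33578239  0.03042197] 0.016381635174349995 [-0.28932049  0.36528377 -0.8781786 ] (array([4.9, 1.6, 5.4]), np.float64(-0.7), array([-0.31,  0.36,  0.  ]))
to next (array([-212.5,   64.3,  -68.6]), np.float64(2.2), array([-0.31,  0.36,  0.  ]))
```

jog_arm:
  moves:
    - {"slide": [4, 1, 4], "angular": [0, 0, 0], "fingers": 0.95}
    - {"slide": [4, 1, 5], "angular": [0, 0, 0], "fingers": 0.62}
    - {"slide": [4, 1, 5], "angular": [0, 0, 0], "fingers": 0.6}
    - {"slide": [4, 1, -20], "angular": [0, 0, 0], "fingers": 0.62}
    - {"slide": [4, 1, -58], "angular": [0, 0, 2], "fingers": 0.62}
    - {"slide": [-32, 12, -69], "angular": [0, 0, 2], "fingers": 0.62}
    - {"slide": [-70, 24, -69], "angular": [0, 0, 2], "fingers": 0.62}
    - {"slide": [-108, 36, -69], "angular": [0, 0, 2], "fingers": 0.62}
    - {"slide": [-146, 48, -69], "angular": [0, 0, 2], "fingers": 0.62}
    - {"slide": [-184, 58, -69], "angular": [0, 0, 2], "fingers": 0.62}

```text
clock: 19.82
tcp_pos: [0.6075, -0.2834, 0.1002]
orientation: [0.002, 0.041, 0.999, -0.001]
wrist_force: [-0.1, -1.0, -0.6]
finger_gap: 0.0325
grip_force: 0.0
```

jog_arm:
  moves:
    - {"slide": [-28, 7, 0], "angular": [0, 0, 0], "fingers": 0.62}
    - {"slide": [-28, 7, 0], "angular": [0, 0, 0], "fingers": 0.62}
    - {"slide": [-28, 7, 0], "angular": [0, 0, 0], "fingers": 0.62}
    - {"slide": [-28, 7, 0], "angular": [0, 0, 0], "fingers": 0.62}
    - {"slide": [-28, 7, 0], "angular": [0, 0, 0], "fingers": 0.62}

```text
clock: 20.23
tcp_pos: [0.632, -0.2797, 0.098]
orientation: [0.0, 0.041, 0.999, -0.0]
wrist_force: [-0.6, 0.6, 0.8]
finger_gap: 0.0327
grip_force: 0.0
```

```bash
python3 - <<'E'
from h import *
s=get_state();print(s["tcp_pos"],s["finger_gap"],s["wrist_force"],go(.6356,-.2807,.018,85.1))
t=read_camera("top")
for o in brass(t,(380,130,500,280)):print(o)
print("pot",proj(t,[[.553,.2291,.0885]]),[np.round(r["point"]) for r in tip_of("glue_pot_mid",t)])
print("pan",proj(t,[[.6435,.111,.0835]]),[np.round(r["point"]) for r in tip_of("wax_pan_mid",t)])
E
```

```text
[ 0.63201514 -0.27966013  0.09802277] 0.032706588904171 [-0.58841128  0.62988709  0.80049802] (array([-3.6, -0.7, 80. ]), np.float64(0.2), array([-0.01,  0.01,  0.  ]))
('L', array([ 0.6464, -0.1469]), np.float64(-15.7), np.float64(0.91), np.int32(148))
('bar', array([ 0.6425, -0.2108]), np.float64(5.5), np.float64(0.9), np.int32(111))
('L', array([ 0.6414, -0.2805]), np.float64(-2.4), np.float64(0.51), np.int32(46))
('bar', array([ 0.4115, -0.2192]), np.float64(-0.6), np.float64(0.41), np.int32(292))
pot [[269.88198034 185.75097644]] [array([177., 277.]), array([322., 264.]), array([251., 298.]), array([270., 186.]), array([336., 102.])]
pan [[313.22832609 151.90881837]] [array([313., 152.])]
```

jog_arm:
  moves:
    - {"slide": [-3, -1, 30], "angular": [0, 0, 0], "fingers": 0.62}
    - {"slide": [-3, -1, 60], "angular": [0, 0, 0], "fingers": 0.62}
    - {"slide": [-3, -1, 79], "angular": [0, 0, 0], "fingers": 0.62}
    - {"slide": [-3, -1, 79], "angular": [0, 0, 0], "fingers": 0.62}
    - {"slide": [-3, -1, 79], "angular": [0, 0, 0], "fingers": 0.95}
    - {"slide": [-3, -1, 79], "angular": [0, 0, 0], "fingers": 0.95}
    - {"slide": [-3, -1, 79], "angular": [0, 0, 0], "fingers": 0.95}
    - {"slide": [-3, -1, 79], "angular": [0, 0, 0], "fingers": 0.95}

```text
clock: 21.05
tcp_pos: [0.6356, -0.2808, 0.0186]
orientation: [0.0, 0.041, 0.999, -0.0]
wrist_force: [-0.9, 0.5, -1.2]
finger_gap: 0.0163
grip_force: 60.8
```

```bash
python3 - <<'E'
from h import *
s=get_state();print(s["tcp_pos"],s["finger_gap"],s["wrist_force"],go(.336,-.336,.085,88))
E
```

```text
[ 0.63563203 -0.2808445   0.01857158] 0.016290552388344003 [-0.87580094  0.53870282 -1.23903822] (array([294.1, -79.5, -66.5]), np.float64(-2.7), array([-0.  ,  0.02, -0.  ]))
```

jog_arm:
  moves:
    - {"slide": [0, 0, -30], "angular": [0, 0, 0], "fingers": 0.95}
    - {"slide": [5, -2, -64], "angular": [0, 0, 0], "fingers": 0.95}
    - {"slide": [42, -12, -66], "angular": [0, 0, -1], "fingers": 0.95}
    - {"slide": [80, -22, -66], "angular": [0, 0, -2], "fingers": 0.95}
    - {"slide": [118, -32, -66], "angular": [0, 0, -3], "fingers": 0.95}
    - {"slide": [156, -42, -66], "angular": [0, 0, -3], "fingers": 0.95}
    - {"slide": [194, -52, -66], "angular": [0, 0, -3], "fingers": 0.95}
    - {"slide": [232, -62, -66], "angular": [0, 0, -3], "fingers": 0.95}
    - {"slide": [270, -73, -66], "angular": [0, 0, -3], "fingers": 0.95}
    - {"slide": [294, -80, -66], "angular": [0, 0, -3], "fingers": 0.95}

```text
clock: 21.88
tcp_pos: [0.3329, -0.3359, 0.0842]
orientation: [-0.001, 0.015, 1.0, 0.0]
wrist_force: [-0.4, 0.1, -1.5]
finger_gap: 0.0164
grip_force: 60.9
```

jog_arm:
  moves:
    - {"slide": [0, 0, 0], "angular": [0, 0, 0], "fingers": 0.95}
    - {"slide": [0, 0, 0], "angular": [0, 0, 0], "fingers": 0.95}
    - {"slide": [0, 0, 30], "angular": [0, 0, 0], "fingers": 0.95}
    - {"slide": [0, 0, 55], "angular": [0, 0, 0], "fingers": 0.95}
    - {"slide": [0, 0, 60], "angular": [0, 0, 0], "fingers": 0.95}

```text
clock: 22.3
tcp_pos: [0.3359, -0.3346, 0.0214]
orientation: [-0.001, 0.014, 1.0, 0.002]
wrist_force: [-0.5, -0.3, -1.3]
finger_gap: 0.016
grip_force: 60.8
```

```bash
python3 - <<'E'
from h import *
s=get_state();print(s["tcp_pos"],s["finger_gap"],s["wrist_force"],go(.336,-.336,.025,88))
print("to next",go(.6426,-.2109,.1,95.1))
E
```

```text
[ 0.33589522 -0.33456469  0.02136375] 0.015958180828927155 [-0.45035756 -0.26016672 -1.30651711] (array([-0.1, -1.4, -3.6]), np.float64(0.4), array([ 0.19, -0.11, -0.  ]))
to next (array([-302.9,  132.5,  -78.8]), np.float64(-6.7), array([ 0.19, -0.11, -0.  ]))
```

jog_arm:
  moves:
    - {"slide": [0, 0, 0], "angular": [0, 0, 0], "fingers": 0.62}
    - {"slide": [0, 0, 0], "angular": [0, 0, 0], "fingers": 0.6}
    - {"slide": [0, 0, -25], "angular": [0, 0, 0], "fingers": 0.62}
    - {"slide": [0, 0, -64], "angular": [0, 0, -2], "fingers": 0.62}
    - {"slide": [-34, 15, -78], "angular": [0, 0, -4], "fingers": 0.62}
    - {"slide": [-70, 31, -79], "angular": [0, 0, -7], "fingers": 0.62}
    - {"slide": [-106, 46, -79], "angular": [0, 0, -7], "fingers": 0.62}
    - {"slide": [-142, 62, -79], "angular": [0, 0, -7], "fingers": 0.62}
    - {"slide": [-178, 78, -79], "angular": [0, 0, -7], "fingers": 0.62}
    - {"slide": [-214, 94, -79], "angular": [0, 0, -7], "fingers": 0.62}

```text
clock: 23.13
tcp_pos: [0.5559, -0.2479, 0.1056]
orientation: [0.002, -0.047, 0.999, -0.001]
wrist_force: [1.4, -0.9, 0.2]
finger_gap: 0.0322
grip_force: 0.0
```

```bash
python3 - <<'E'
from h import *
s=get_state();print(s["tcp_pos"],s["orientation"],go(.6426,-.2109,.1,95.1))
E
```

```text
[ 0.55593439 -0.24791524  0.10560159] [ 0.00163189 -0.04672217  0.99890605 -0.00103484] (array([-89.7,  28.8,   5.8]), np.float64(0.3), array([-0.13,  0.18,  0.  ]))
```

jog_arm:
  moves:
    - {"slide": [-38, 13, 5], "angular": [0, 0, 0], "fingers": 0.62}
    - {"slide": [-76, 25, 5], "angular": [0, 0, 0], "fingers": 0.62}
    - {"slide": [-92, 30, 5], "angular": [0, 0, 0], "fingers": 0.62}
    - {"slide": [-92, 30, 5], "angular": [0, 0, 0], "fingers": 0.62}
    - {"slide": [-92, 30, 5], "angular": [0, 0, 0], "fingers": 0.62}
    - {"slide": [-92, 30, 5], "angular": [0, 0, 0], "fingers": 0.62}

```text
clock: 23.63
tcp_pos: [0.6416, -0.2103, 0.0991]
orientation: [0.0, -0.047, 0.999, -0.0]
wrist_force: [-0.6, 0.2, 0.2]
finger_gap: 0.0323
grip_force: 0.0
```

```bash
python3 - <<'E'
from h import *
s=get_state();print(s["tcp_pos"],s["orientation"],go(.6426,-.2109,.018,95.1))
E
```

```text
[ 0.64161392 -0.21030211  0.09913461] [ 2.99774857e-04 -4.65653758e-02  9.98915160e-01 -2.80386717e-04] (array([-0.9, -0.6, 81.1]), np.float64(0.2), array([-0.03,  0.03,  0.  ]))
```

jog_arm:
  moves:
    - {"slide": [-1, -0.5, 30], "angular": [0, 0, 0], "fingers": 0.62}
    - {"slide": [-1, -0.5, 60], "angular": [0, 0, 0], "fingers": 0.62}
    - {"slide": [-1, -0.5, 80], "angular": [0, 0, 0], "fingers": 0.62}
    - {"slide": [-1, -0.5, 80], "angular": [0, 0, 0], "fingers": 0.62}
    - {"slide": [-1, -0.5, 80], "angular": [0, 0, 0], "fingers": 0.95}
    - {"slide": [-1, -0.5, 80], "angular": [0, 0, 0], "fingers": 0.95}
    - {"slide": [-1, -0.5, 80], "angular": [0, 0, 0], "fingers": 0.95}
    - {"slide": [-1, -0.5, 80], "angular": [0, 0, 0], "fingers": 0.95}

```text
clock: 24.3
tcp_pos: [0.6426, -0.2111, 0.019]
orientation: [0.0, -0.046, 0.999, -0.0]
wrist_force: [-0.7, -0.2, -1.0]
finger_gap: 0.0163
grip_force: 60.9
```

```bash
python3 - <<'E'
from h import *
s=get_state();print(s["tcp_pos"],s["finger_gap"],s["wrist_force"],go(.416,-.28,.085,90))
E
```

```text
[ 0.64261404 -0.21112507  0.01895378] 0.016253059336828635 [-0.66499903 -0.18507188 -1.02488966] (array([231.9, -47.7, -66.2]), np.float64(5.3), array([-0.02,  0.04,  0.  ]))
```

jog_arm:
  moves:
    - {"slide": [0, 0, -30], "angular": [0, 0, 0], "fingers": 0.95}
    - {"slide": [5, -2, -64], "angular": [0, 0, 0], "fingers": 0.95}
    - {"slide": [42, -9, -66], "angular": [0, 0, 1], "fingers": 0.95}
    - {"slide": [80, -17, -66], "angular": [0, 0, 2], "fingers": 0.95}
    - {"slide": [118, -25, -66], "angular": [0, 0, 4], "fingers": 0.95}
    - {"slide": [156, -33, -66], "angular": [0, 0, 5], "fingers": 0.95}
    - {"slide": [194, -41, -66], "angular": [0, 0, 5], "fingers": 0.95}
    - {"slide": [231, -48, -66], "angular": [0, 0, 5], "fingers": 0.95}
    - {"slide": [231, -48, -66], "angular": [0, 0, 5], "fingers": 0.95}
    - {"slide": [231, -48, -66], "angular": [0, 0, 5], "fingers": 0.95}

```text
clock: 25.13
tcp_pos: [0.4154, -0.2803, 0.0846]
orientation: [0.0, -0.001, 1.0, 0.0]
wrist_force: [-0.3, -0.1, -0.8]
finger_gap: 0.0163
grip_force: 61.0
```

```bash
python3 - <<'E'
from h import *
s=get_state();print(s["tcp_pos"],s["finger_gap"],s["grip_force"],go(.416,-.28,.024,90))
print("to next",go(.6464-.0068,-.1469+.0018,.024,74.6))
E
```

```text
[ 0.41540641 -0.2803128   0.08461923] 0.01625055999574004 60.97261190414429 (array([-0.6,  0.3, 60.6]), np.float64(0.1), array([0.  , 0.02, 0.  ]))
to next (array([-224.5,  134.7,   60.7]), np.float64(15.5), array([0.  , 0.02, 0.  ]))
```

jog_arm:
  moves:
    - {"slide": [0, 0, 35], "angular": [0, 0, 0], "fingers": 0.95}
    - {"slide": [0, 0, 59], "angular": [0, 0, 0], "fingers": 0.95}
    - {"slide": [0, 0, 60], "angular": [0, 0, 0], "fingers": 0.95}
    - {"slide": [0, 0, 60], "angular": [0, 0, 0], "fingers": 0.63}
    - {"slide": [0, 0, 60], "angular": [0, 0, 0], "fingers": 0.6}
    - {"slide": [0, 0, 30], "angular": [0, 0, 0], "fingers": 0.63}
    - {"slide": [0, 0, -8], "angular": [0, 0, 0], "fingers": 0.63}
    - {"slide": [-32, 20, -15], "angular": [0, 0, 5], "fingers": 0.63}
    - {"slide": [-65, 39, -15], "angular": [0, 0, 10], "fingers": 0.63}
    - {"slide": [-98, 59, -15], "angular": [0, 0, 15], "fingers": 0.63}

```text
clock: 25.97
tcp_pos: [0.5182, -0.2213, 0.1033]
orientation: [0.003, 0.131, 0.991, -0.001]
wrist_force: [0.6, -0.1, 0.1]
finger_gap: 0.0316
grip_force: 0.0
```

jog_arm:
  moves:
    - {"slide": [-25, 29, 0], "angular": [0, 0, 0], "fingers": 0.63}
    - {"slide": [-52, 57, 0], "angular": [0, 0, 0], "fingers": 0.63}
    - {"slide": [-80, 85, 0], "angular": [0, 0, 0], "fingers": 0.63}
    - {"slide": [-100, 106, 0], "angular": [0, 0, 0], "fingers": 0.63}
    - {"slide": [-102, 106, 0], "angular": [0, 0, 0], "fingers": 0.63}
    - {"slide": [-102, 106, 0], "angular": [0, 0, 0], "fingers": 0.63}
    - {"slide": [-102, 106, 0], "angular": [0, 0, 0], "fingers": 0.63}

```text
clock: 26.55
tcp_pos: [0.6407, -0.1436, 0.1003]
orientation: [0.001, 0.127, 0.992, -0.0]
wrist_force: [-0.4, -0.4, 0.1]
finger_gap: 0.0319
grip_force: 0.0
```

```bash
python3 - <<'E'
from h import *
s=get_state();print(s["tcp_pos"],s["finger_gap"],go(.6396,-.1450,.018,74.6))
E
```

```text
[ 0.64068755 -0.14356109  0.10026094] 0.03187194121684249 (array([ 0.8, -1.6, 82.3]), np.float64(0.8), array([-0.02,  0.07,  0.  ]))
```

jog_arm:
  moves:
    - {"slide": [0, -1.5, 30], "angular": [0, 0, 0.7], "fingers": 0.63}
    - {"slide": [0, -1.5, 60], "angular": [0, 0, 0.7], "fingers": 0.63}
    - {"slide": [0, -1.5, 81], "angular": [0, 0, 0.7], "fingers": 0.63}
    - {"slide": [0, -1.5, 81], "angular": [0, 0, 0.7], "fingers": 0.63}
    - {"slide": [0, -1.5, 81], "angular": [0, 0, 0.7], "fingers": 0.95}
    - {"slide": [0, -1.5, 81], "angular": [0, 0, 0.7], "fingers": 0.95}
    - {"slide": [0, -1.5, 81], "angular": [0, 0, 0.7], "fingers": 0.95}
    - {"slide": [0, -1.5, 81], "angular": [0, 0, 0.7], "fingers": 0.95}

```text
clock: 27.22
tcp_pos: [0.6399, -0.1456, 0.0189]
orientation: [0.0, 0.134, 0.991, -0.0]
wrist_force: [0.2, -0.0, -1.1]
finger_gap: 0.0162
grip_force: 60.4
```

```bash
python3 - <<'E'
from h import *
s=get_state();print(s["tcp_pos"],s["finger_gap"],s["wrist_force"],go(.335,-.284,.085,88))
t=read_camera("top")
cv2.imwrite("pics/c5.png",cv2.resize(t["color"][90:280,235:505],None,fx=2.9,fy=2.9,interpolation=cv2.INTER_CUBIC)[:,:,::-1])
E
```

```text
[ 0.63992743 -0.14561223  0.0189464 ] 0.016188111174360628 [ 0.23702382 -0.02304494 -1.14163397] (array([ 257.1, -214.5,  -66.3]), np.float64(-13.4), array([ 0.  ,  0.05, -0.  ]))
```

View pics/c5.png

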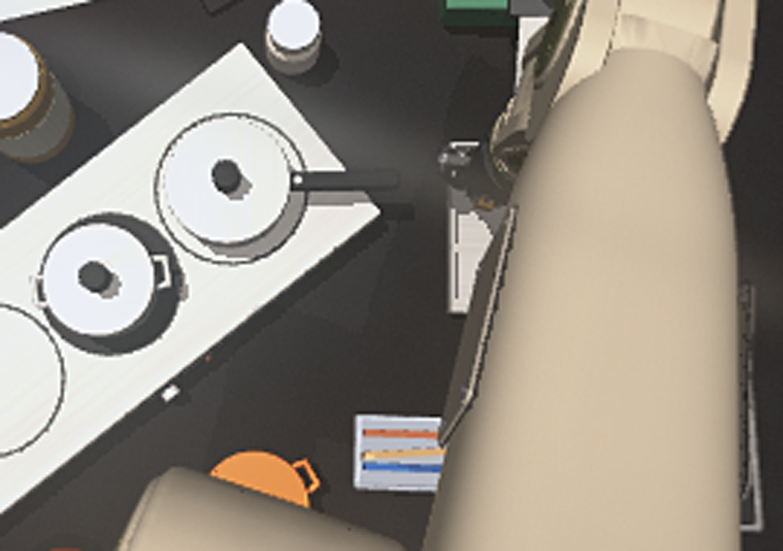

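Both pots are still in place: the glue pot lid is at crop (99,279) and the saucepan lid at (227,180). The arm hides the tray. I carry the last plate over.

jog_arm:
  moves:
    - {"slide": [0, 0, -30], "angular": [0, 0, 0], "fingers": 0.95}
    - {"slide": [5, -4, -64], "angular": [0, 0, 0], "fingers": 0.95}
    - {"slide": [33, -27, -66], "angular": [0, 0, -2], "fingers": 0.95}
    - {"slide": [62, -51, -66], "angular": [0, 0, -4], "fingers": 0.95}
    - {"slide": [91, -75, -66], "angular": [0, 0, -6], "fingers": 0.95}
    - {"slide": [120, -99, -66], "angular": [0, 0, -8], "fingers": 0.95}
    - {"slide": [149, -123, -66], "angular": [0, 0, -10], "fingers": 0.95}
    - {"slide": [178, -147, -66], "angular": [0, 0, -12], "fingers": 0.95}
    - {"slide": [207, -171, -66], "angular": [0, 0, -13], "fingers": 0.95}
    - {"slide": [236, -195, -66], "angular": [0, 0, -13], "fingers": 0.95}

```text
clock: 28.1
tcp_pos: [0.3592, -0.2709, 0.0845]
orientation: [0.0, 0.02, 1.0, -0.0]
wrist_force: [-0.2, -0.7, -0.6]
finger_gap: 0.0162
grip_force: 60.6
```

```bash
python3 - <<'E'
from h import *
s=get_state();print(s["tcp_pos"],s["finger_gap"],s["grip_force"],go(.337,-.284,.085,88))
E
```

```text
[ 0.35916871 -0.270895    0.08449661] 0.016224556796093546 60.575019121170044 (array([ 21.6, -14. ,  -0.5]), np.float64(-0.3), array([-0.04,  0.04,  0.  ]))
```

jog_arm:
  moves:
    - {"slide": [20, -13, 0], "angular": [0, 0, 0], "fingers": 0.95}
    - {"slide": [21, -14, 0], "angular": [0, 0, 0], "fingers": 0.95}
    - {"slide": [21, -14, 0], "angular": [0, 0, 0], "fingers": 0.95}
    - {"slide": [21, -14, 30], "angular": [0, 0, 0], "fingers": 0.95}
    - {"slide": [21, -14, 56], "angular": [0, 0, 0], "fingers": 0.95}
    - {"slide": [21, -14, 59], "angular": [0, 0, 0], "fingers": 0.95}
    - {"slide": [21, -14, 59], "angular": [0, 0, 0], "fingers": 0.63}
    - {"slide": [21, -14, 59], "angular": [0, 0, 0], "fingers": 0.61}
    - {"slide": [21, -14, 30], "angular": [0, 0, 0], "fingers": 0.61}
    - {"slide": [21, -14, -5], "angular": [0, 0, 0], "fingers": 0.61}

```text
clock: 28.93
tcp_pos: [0.3386, -0.2823, 0.0893]
orientation: [-0.001, 0.02, 1.0, 0.001]
wrist_force: [1.2, -0.8, -0.0]
finger_gap: 0.033
grip_force: 0.0
```

jog_arm:
  moves:
    - {"slide": [0, 40, -40], "angular": [0, 0, 0], "fingers": 0.6}
    - {"slide": [-20, 70, -60], "angular": [0, 0, 0], "fingers": 0.5}
    - {"slide": [-40, 105, -80], "angular": [0, 0, 0], "fingers": 0.4}
    - {"slide": [-60, 140, -90], "angular": [0, 0, 0], "fingers": 0.3}
    - {"slide": [-80, 180, -90], "angular": [0, 0, 0], "fingers": 0.2}
    - {"slide": [-80, 220, -90], "angular": [0, 0, 0], "fingers": 0.2}
    - {"slide": [-80, 260, -90], "angular": [0, 0, 0], "fingers": 0.2}
    - {"slide": [-80, 300, -90], "angular": [0, 0, 0], "fingers": 0.2}
    - {"slide": [-80, 300, -90], "angular": [0, 0, 0], "fingers": 0.2}
    - {"slide": [-80, 300, -90], "angular": [0, 0, 0], "fingers": 0.2}

```text
clock: 29.77
tcp_pos: [0.4322, 0.0161, 0.1812]
orientation: [0.002, 0.018, 1.0, 0.0]
wrist_force: [0.1, 0.7, 1.1]
finger_gap: 0.0685
grip_force: 0.0
```

```bash
python3 - <<'E'
from h import *
print(get_state()["tcp_pos"],get_state()["wrist_force"])
t=read_camera("top")
cv2.imwrite("pics/c6.png",cv2.resize(t["color"][90:280,225:505],None,fx=2.85,fy=2.85,interpolation=cv2.INTER_CUBIC)[:,:,::-1])
print("pot",[np.round(r["point"]) for r in tip_of("glue_pot_mid",t)]);print("pan",[np.round(r["point"]) for r in tip_of("wax_pan_mid",t)])
E
```

```text
[0.43217468 0.01606347 0.18118302] [0.14261583 0.74257511 1.14395658]
pot [array([271., 183.]), array([178., 278.]), array([253., 297.])]
pan [array([313., 152.])]
```

View pics/c6.png

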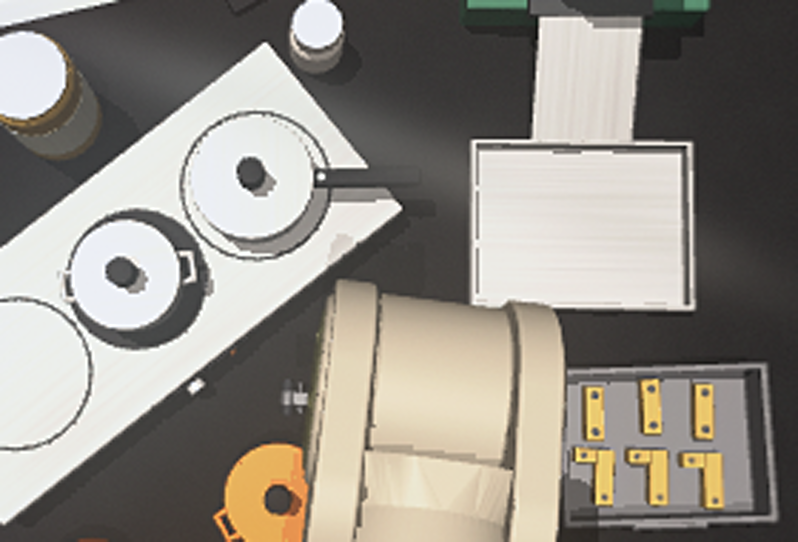

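The tray is empty and all six plates lie in the tote, at crop (595–715, 380–505). The glue pot is centred on the disc to about 2 mm and the saucepan is inside its ring. I hand in.

```bash
python3 -c "
from workcell import *
print(hand_in())"
```

```text
the job is handed in; nothing more can be done
None
```

The job is handed in: the saucepan stands inside its resting circle, the glue pot is centred on the heating disc to about 2 mm, and all six brass plates are in the tote. It took about 30 s of the 210 s allowed.

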